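# Draw the matching pipette and hold it plumb in its seated tube

### The job

The open sample tubes and the pipettes belong together by colour. Stand the blue-banded tube upright and fully home in either nest of the aluminium block and let go of it; then draw the blue pipette out of its slanted stand, turn it upright and dip the end of its tip into the mouth of that tube, clear of wall and floor. Finish while holding the pipette there, still, with only the gripper carrying it; leave the yellow tube and yellow pipette, the stopwatch and the grey-lidded cup where they are.

Things in the scene. Friction and masses are not known exactly. Their poses are not given: they have to be found in the camera images.
- stand: white and grey fixed pipette stand, 192 wide, 150 deep, 125 mm high; origin under its centre, x away from the user, y left, z up. Its bar has two through bores, 92 mm apart, 19 mm in diameter, 50 mm long, leaning 40 degrees from vertical, upper ends towards -x (to the robot): upward direction (-0.643, 0, 0.766) in the stand's frame. Which pipette is in which bore varies
- bore_left (a point): centre of the upper mouth of the stand's left (+y) bore, on the bar's slanted upper face, at (-0.030, 0.046, 0.110) in the stand's frame. A pipette in it rests with its collar on the mouth, with a little play (it leans 43 degrees), and must be drawn 110 mm up along the bore to come clear
- bore_right (a point): the same of the stand's right (-y) bore, at (-0.030, -0.046, 0.110) in the stand's frame
- pipette_blue_grip (a point): loose pipette, white with blue collar, hook and top button, 221 mm long, about 0.09 kg. Point on its axis in the handle, 165 mm from the tip end; z along it from tip to button. Handle: 24 mm wide across its flat sides (along y), 30 deep (along x), 119 to 205 mm from the tip end. Finger hook: stands 41 mm out to +x, 182 to 199 mm; in the stand it faces up and away from the robot
- pipette_blue_tip (a point): lower end of the blue pipette's tip, on its axis, 165 mm below point pipette_blue_grip; z along the pipette towards the button. The tip is 4 mm in diameter, widening to a 17 mm shaft, then at 110 mm from this end a collar of 25 mm. Top button: 19 mm in diameter, ends 221 mm from here
- pipette_yellow_grip (a point): the same point of the other pipette, alike but with yellow collar, hook and button; to be left in the stand
- tube_blue: loose open flat-bottomed white sample tube with a blue band and blue rim, 30 mm in diameter (31 at the band), 72 mm high, wall 2.5 mm, floor 4 mm thick, 0.035 kg; origin at the centre of its underside, z towards the mouth
- tube_blue_mid (a point): centre of the blue-banded tube, half-way up (36 mm)
- tube_yellow_mid (a point): centre of an equal tube with yellow band and rim, half-way up (36 mm); to be left where it stands
- block: aluminium tube block, fixed, 62 mm (x) by 122 mm (y) by 34 mm high, with two round nests 34 mm in diameter and 24 mm deep side by side along its y; origin at the centre of its underside on the worktop
- nest_left (a point): centre of the floor of the block's +y nest, 10 mm above the worktop, 24 mm below the block's top; (0, 0.030, 0.010) in the block's frame
- nest_right (a point): centre of the floor of the block's -y nest; (0, -0.030, 0.010) in the block's frame
- stopwatch: round black stopwatch lying face up, 49 x 64 x 14 mm, origin at its underside; bystander
- cup_grey: white sample cup with dark grey lid, 55 mm in diameter, 58 mm high, origin at the centre of its underside; bystander
Not all that is in view belongs to the job. What is shaped like the tube_blue but pink is not meant.

How it is judged:
By the outcome, as a careful person would: the job done as asked, in the order asked, and still so for the second after the job is handed in, while the arm keeps its last pose, push and grip.
It also fails if it takes over 58 s, if anything falls off the work surface, if the arm or the gripper's body presses on something with over 40 N, if the wrist force passes 120 N, or if a joint passes its speed limit or range.

### The arm

A 7-joint arm with a two-finger parallel gripper is mounted at the origin on a cart in front of the work surface, level with it; the furniture and walls round the work are solid. World frame = base frame: x ahead of the robot, y to its left, z up, the work surface at z = 0. Lengths are in mm, angles in rad, forces in N, time in s.
With the tool pointing down it reaches from about 400 to 925 mm from the base axis. Payload 5.6 kg.
Tool frame: the origin (TCP) lies at the centre of the arm's flange, where the gripper is bolted on; the fingertips stand 173 mm ahead of it and the grasp point (between the pads) lies ctrl.hold_point_z ahead of it (ctrl.hold_point_z is the distance from the TCP to the grasp point, in mm); z points along the fingers, y is the line along which they close (so a half turn about z gives the same grasp; the last joint's range is limited). The gripper opens to 85 mm and grips with 20 to 120 N. Pads are 22 mm wide; open, the fingers measure 114 mm over their backs; the gripper's body (76 mm by 85 mm) begins 54 mm behind the grasp point. The pads swing forward as they close: fully open they stand 13 mm farther back than shut.
Start: joints at [-1.363, 0.468, -0.012, 1.603, 0.006, 1.071, -0.056], TCP at [161.35, 629.657, 404.69] pointing down, gripper open.
Joint ranges: [-2.53, 2.53], [-0.31, 2.02], [-1.57, 1.55], [0.28, 2.44], [-1.29, 4.43], [0.15, 1.84], [-2.92, 2.92]. Speed limits (rad/s): [2.57, 2.57, 3.14, 3.14, 3.14, 3.14, 3.14].

### API

Orientations are given as [roll, pitch, yaw] about the fixed x, y, z axes, in that order (R = Rz(yaw) Ry(pitch) Rx(roll)).
In Python, from workcell import ctrl, set_gripper, kinematics, imaging, workorder, sensors gives the robot as it stands. The module is installed in compiled form; this text tells all that it offers. Calls block until the motion is done:
- ctrl.move_pose(position, orientation): joint-space move of the TCP to a pose.
- ctrl.servo_line(position, velocity=150, frame=None): straight line of the TCP; frame=None keeps the orientation; velocity is the mean speed in mm/s.
- ctrl.move_j(angles): joint-space move.
- set_gripper(opening, effort=None): finger opening in mm; effort is the grip in N (None keeps the last); returns when the fingers have stopped.
- ctrl.hold(seconds).
- kinematics.inverse_kinematics(position, orientation): joint angles nearest the present ones, or None.
- imaging.grab_frame(name): name is "scene" or "top" or "wrist"; returns a dict with "frame" (480x640x3 uint8, blue, green, red), "intrinsics" (3x3 intrinsics, pixels), "position" and "orientation" of the camera in the world. Camera axes: x right, y down, z forward; pixel columns grow to the right and rows downward; lengths in mm; the calibration is good to about 2 mm. A picture is of the moment at which its call begins. There is no depth.
A pose or a line that the arm cannot do raises ctrl.MotionError and nothing moves.
- workorder.close_job(): hands the job in; it is judged then, once.
Readings, each from a call of its own:
- sensors.get_time(): time.
- sensors.get_joints(): joint angles.
- sensors.get_qvel(): joint speeds.
- sensors.get_effort(): joint torques, N m.
- sensors.get_tool_pos(): TCP position.
- sensors.get_orientation(): TCP orientation.
- sensors.get_contact_force(): force on the tool from outside, world axes, zero at the start.
- sensors.get_ft_torque(): the same for the moment, N m.
- sensors.get_finger_gap(): finger opening in mm.
- sensors.get_gripper_force(): force on a finger pad.
Only numpy, scipy, OpenCV 4.12 (cv2) and the standard library are available. Lean on these libraries where they do the work, as an engineer would, in place of code of your own. Each camera call takes 0.05 s, during which the arm holds its last target. There are 200 camera calls.

## Working session

There is one attempt and no reset: what is moved stays moved. The work goes in short steps, each a Python script; the robot and the scene stay as the last script left them, time stands still between calls to the robot, and variables do not carry over. Pictures are saved under pics/ and viewed, at most 13 in all, crops included, and the job is handed in when it is done.

```bash
mkdir -p pics; cat > h.py <<'E'
import numpy as np, cv2
from scipy.spatial.transform import Rotation as Rn
from workcell import ctrl,set_gripper,kinematics,imaging,workorder,sensors
def grab(n,save=None):
    f=imaging.grab_frame(n)
    if save: cv2.imwrite('pics/'+save,f['frame'])
    return f
def camR(f):
    o=np.array(f['orientation'],float)
    return o if o.shape==(3,3) else Rn.from_euler('xyz',o).as_matrix()
def ray(f,px):
    d=camR(f)@np.linalg.solve(np.array(f['intrinsics']),[px[0],px[1],1.]); return np.array(f['position'],float),d/np.linalg.norm(d)
def onplane(f,px,z):
    o,d=ray(f,px); return o+d*(z-o[2])/d[2]
def proj(f,p):
    c=np.array(f['intrinsics'])@(camR(f).T@(np.array(p)-np.array(f['position']))); return c[:2]/c[2]
def tri(rs):
    A=sum(np.eye(3)-np.outer(d,d) for o,d in rs); b=sum((np.eye(3)-np.outer(d,d))@o for o,d in rs)
    return np.linalg.solve(A,b)
def rpy(R): return Rn.from_matrix(R).as_euler('xyz')
E
python3 - <<'E'
from h import *
for n in('scene','top'):
    f=grab(n,n+'1.png'); print(n,f['position'],f['orientation'],f['intrinsics'])
print(ctrl.hold_point_z,sensors.get_orientation(),sensors.get_time())
E
```

```text
scene [-103.27905176 -856.77926699  712.98363721] [-2.10403163 -0.02509195 -0.63570027] [[582.17889073   0.         318.90812517]
 [  0.         582.17889073 235.71174005]
 [  0.           0.           1.        ]]
top [ 406.0269912   -30.27615497 1402.80639272] [-3.05155549  0.00560953 -1.57506467] [[555.78468527   0.         312.5813277 ]
 [  0.         555.78468527 247.90395548]
 [  0.           0.           1.        ]]
154.70000000000002 [-3.14000279e+00  1.25229880e-04  2.89077300e+00] 0.1
```

View pics/scene1.png

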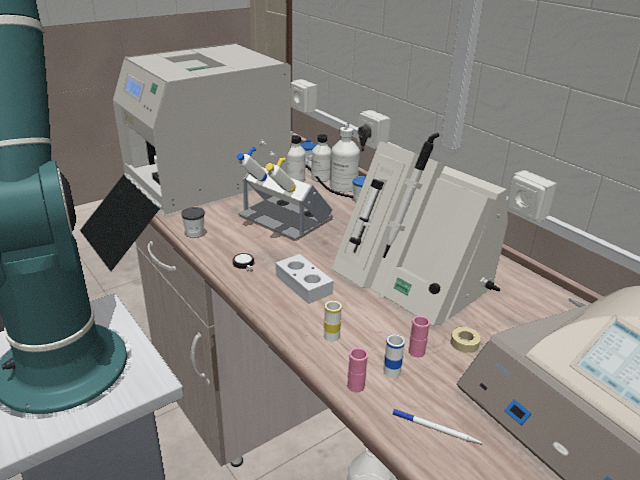

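View pics/top1.png

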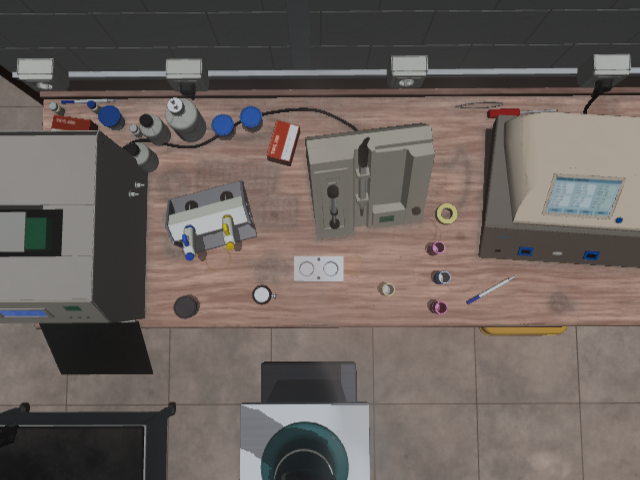

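The top view shows the blue tube at (442,277), with pink tubes on either side of it. The block is at (319,268), the blue pipette is in the left bore at about (189,240), and the yellow one is at about (228,230). In the scene view the blue tube is at (394,355) and the stand at (285,205). Next I'll zoom in and build the masks.

```bash
python3 - <<'E'
from h import *
t=grab('top');s=grab('scene')
def crop(f,x,y,w,h,k): return cv2.resize(f['frame'][y:y+h,x:x+w],None,fx=k,fy=k,interpolation=cv2.INTER_CUBIC)
a=crop(t,160,175,100,85,4); b=crop(s,230,135,100,85,4)
cv2.imwrite('pics/stand.png',np.hstack([a,b]))
def blobs(f,lo,hi,box,name,mina=3):
    hsv=cv2.cvtColor(f['frame'],cv2.COLOR_BGR2HSV); m=cv2.inRange(hsv,lo,hi)
    M=np.zeros_like(m);x,y,w,h=box;M[y:y+h,x:x+w]=m[y:y+h,x:x+w]
    n,l,st,c=cv2.connectedComponentsWithStats(M)
    for i in range(1,n):
        if st[i,4]>=mina: print(name,st[i],c[i].round(1))
B=((105,110,50),(128,255,255));Y=((22,110,80),(33,255,255))
blobs(t,*B,(425,260,40,40),'top tubeB');blobs(s,*B,(375,325,40,60),'sc tubeB')
blobs(t,*B,(165,210,50,60),'top pipB');blobs(s,*B,(230,135,80,80),'sc pipB')
blobs(t,*Y,(205,200,50,60),'top pipY');blobs(s,*Y,(230,135,90,80),'sc pipY')
blobs(t,*Y,(370,275,35,30),'top tubeY')
g=cv2.cvtColor(t['frame'],cv2.COLOR_BGR2HSV);sub=g[240:300,280:360]
m=cv2.inRange(sub,(0,0,165),(180,40,255));m=cv2.morphologyEx(m,cv2.MORPH_CLOSE,np.ones((25,25)))
c=max(cv2.findContours(m,0,1)[0],key=cv2.contourArea);r=cv2.minAreaRect(c);print('block',r,(cv2.boxPoints(r)+[280,240]).round(1))
for p in cv2.boxPoints(r)+[280,240]: print(onplane(t,p,34).round(1))
E
```

```text
sc tubeB [387 343  17   6  29] [394.2 346.3]
sc tubeB [385 355  17  14 144] [392.6 363.2]
top pipB [185 226  10   5  13] [189.4 227. ]
top pipB [182 234   7  12  49] [184.8 239.9]
top pipB [186 253   8   8  51] [189.2 256.3]
sc pipB [301 140   9  11  72] [306.  144.9]
sc pipB [248 147   8   9  35] [251.3 150.5]
sc pipB [236 153   8   7  43] [240. 156.]
sc pipB [260 174   7   7  19] [263.8 177.6]
top pipY [223 215   9   3  14] [226.6 216.1]
top pipY [223 224   7  12  51] [225.5 229.2]
top pipY [226 242   9   8  54] [229.7 245.5]
sc pipY [277 158   9   8  40] [280.5 161.1]
sc pipY [265 163   9   9  51] [269.3 166.8]
sc pipY [289 185   6   7  19] [292.4 188.5]
block ((38.5, 28.0), (24.0, 49.0), 90.0) [[294. 256.]
 [343. 256.]
 [343. 280.]
 [294. 280.]]
[509.8  22.9  34. ]
[509.2 -98.1  34. ]
[450.  -97.6  34. ]
[450.6  22.9  34. ]
```

View pics/stand.png

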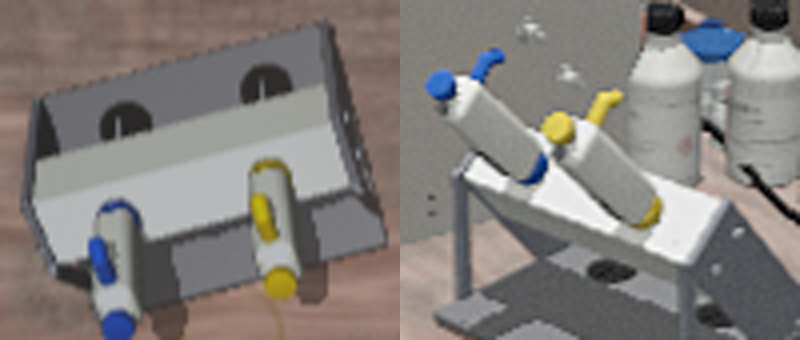

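The crops show the blue pipette in the left bore, with its button at top px (189,256) and scene px (240,156), and its hook at top px (185,240). The yellow pipette is in the right bore. I'll triangulate from these.

```bash
python3 - <<'E'
from h import *
t=grab('top');s=grab('scene')
T=lambda a,b:tri([ray(t,a),ray(s,b)])
bb=T((189.2,256.3),(240,156));yb=T((229.7,245.5),(269.3,166.8))
print('buttons',bb.round(1),yb.round(1),'dist',np.linalg.norm(bb-yb))
d=yb-bb;yaw=np.arctan2(d[0],-d[1]);print('yaw deg',np.degrees(yaw))
bh=T((184.8,239.9),(251.3,150.5));yh=T((225.5,229.2),(280.5,161.1));print('hooks',bh.round(1),yh.round(1))
bc=T((189.4,227),(263.8,177.6));yc=T((226.6,216.1),(292.4,188.5));print('collar part',bc.round(1),yc.round(1))
for b,c,h in((bb,bc,bh),(yb,yc,yh)):
    a=b-c;a/=np.linalg.norm(a);print('axis',a.round(3),'lean',np.degrees(np.arccos(a[2])),'az',np.degrees(np.arctan2(-a[1],-a[0])),'stand-frame hook',(Rn.from_euler('z',-yaw).apply(h-b)).round(1))
# predicted axis 43deg lean
# tube blue: rim (gray/dark) circle in top
for lo,hi in (((95,60,30),(130,255,255)),):
    hsv=cv2.cvtColor(t['frame'],cv2.COLOR_BGR2HSV)
    m=cv2.inRange(hsv,lo,hi)[260:295,425:460];n=np.argwhere(m);print('top blue',len(n),n.min(0)+[260,425],n.max(0)+[260,425])
    c=((n.min(0)+n.max(0))/2+[260,425])[::-1];print(onplane(t,c,72).round(1))
print('scene rim',onplane(s,(396,339),72).round(1))
# machine top edge
print('tube mid band? ',onplane(s,(394.5,354),36).round(1))
crop=np.hstack([cv2.resize(t['frame'][255:305,365:465],None,fx=4,fy=4),cv2.resize(s['frame'][320:370,345:445],None,fx=4,fy=4)]);cv2.imwrite('pics/tube.png',crop)
E
```

```text
buttons [499.9 246.6 186. ] [523.3 157.7 186.2] dist 91.94563964811861
yaw deg 14.714177791566147
hooks [536.  256.4 188.1] [559.1 167.1 188. ]
collar part [574.7 266.1 104.8] [600.4 178.8 103.6]
axis [-0.667 -0.174  0.724] lean 43.60649641400965 az 14.591508274984427 stand-frame hook [37.3  0.3  2.1]
axis [-0.671 -0.184  0.718] lean 44.070730871800116 az 15.305052741416434 stand-frame hook [37.  -0.1  1.8]
top blue 30 [272 434] [283 449]
[ 453.7 -331.1   72. ]
scene rim [ 459.8 -338.3   72. ]
tube mid band?  [ 462.6 -336.4   36. ]
```

View pics/tube.png

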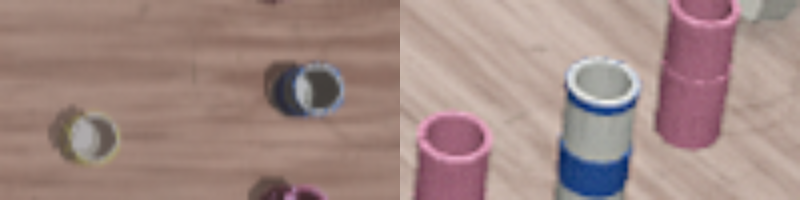

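```bash
python3 - <<'E'
from h import *
t=grab('top');s=grab('scene')
print('tubeB rim',onplane(t,(444.5,277),72).round(1),onplane(s,(395.7,341.2),72).round(1),tri([ray(t,(444.5,277)),ray(s,(395.7,341.2))]).round(1))
print('machine top corner rays at z=300/350',onplane(t,(92,320),300).round(),onplane(t,(92,320),350).round())
for z in (500,560,620):
  for p in ((161,629,z),(115,440,z),(115,480,z)): 
    q=kinematics.inverse_kinematics(p,[np.pi,0,2.89]); print(p,None if q is None else np.round(q,2))
for y in (0,np.pi):
  for p in ((458,-337,330),(458,-337,205),(480,-7,330),(480,-7,215),(480,-7,402)):
    q=kinematics.inverse_kinematics(p,[np.pi,0,y]); print(round(y),p,None if q is None else np.round(q,2))
E
```

```text
tubeB rim [ 454.9 -338.3   72. ] [ 455.5 -342.1   72. ] [ 456.1 -339.7   69.9]
machine top corner rays at z=300/350 [365. 411. 300.] [367. 391. 350.]
(161, 629, 500) [-1.37  0.39 -0.01  1.49  0.    1.25 -0.06]
(115, 440, 500) [-1.36  0.04 -0.03  1.94  0.    1.17 -0.07]
(115, 480, 500) [-1.37  0.11 -0.03  1.86  0.    1.17 -0.09]
(161, 629, 560) [-1.37  0.36 -0.    1.4   0.    1.37 -0.05]
(115, 440, 560) [-1.36 -0.   -0.03  1.84 -0.    1.3  -0.07]
(115, 480, 560) [-1.38  0.07 -0.03  1.77  0.    1.3  -0.09]
(161, 629, 620) [-1.37  0.35  0.    1.3  -0.    1.5  -0.05]
(115, 440, 620) [-1.36 -0.03 -0.02  1.74 -0.    1.43 -0.07]
(115, 480, 620) [-1.38  0.05 -0.02  1.66  0.    1.43 -0.09]
0 (458, -337, 330) [-0.07  0.53  0.85  1.91 -0.5   0.92 -0.54]
0 (458, -337, 205) [ 0.15  0.67  0.56  1.95 -0.56  0.67 -0.51]
0 (480, -7, 330) [-0.88  0.43  1.02  2.12 -0.49  0.85 -1.13]
0 (480, -7, 215) [-0.61  0.58  0.69  2.17 -0.66  0.61 -1.01]
0 (480, -7, 402) [-0.89  0.24  0.98  2.06 -0.25  0.96 -1.36]
3 (458, -337, 330) [-0.14  0.59  0.97  1.92 -0.59  0.96  2.68]
3 (458, -337, 205) [ 0.16  0.67  0.55  1.95 -0.55  0.67  2.62]
3 (480, -7, 330) [-0.48  0.3   0.5   2.1  -0.2   0.79  1.72]
3 (480, -7, 215) [-0.29  0.5   0.28  2.15 -0.27  0.53  1.76]
3 (480, -7, 402) [-0.59  0.19  0.6   2.04 -0.13  0.95  1.66]
```

```bash
python3 - <<'E'
from h import *
ctrl.move_pose([115,440,570],[np.pi,0,2.89])
q=list(sensors.get_joints());q[0]=0.63;q[2]=0;q[4]=0;q[6]=-0.9;ctrl.move_j(q)
ctrl.move_pose([456,-340,340],[np.pi,0,0])
set_gripper(60,40)
f=grab('wrist','w1.png');print(f['position'],f['orientation'],np.round(sensors.get_joints(),2),sensors.get_time())
E
```

```text
[ 523.16053065 -340.10738782  310.32287654] [ 2.87148891e+00 -9.48489170e-04 -1.57146899e+00] [ 0.59  0.41 -0.01  1.86  0.01  0.87 -1.  ] 5.55
```

View pics/w1.png

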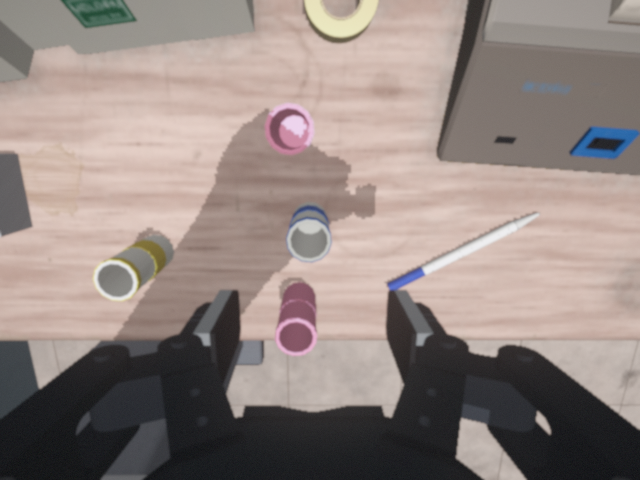

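The wrist view shows the blue rim centred at about (309,241), between the two pink tubes, with room for the fingers along y.

```bash
python3 - <<'E'
from h import *
f=grab('wrist');p=onplane(f,(309.5,240.5),72);print(p.round(1))
p[:2]=0.7*p[:2]+0.3*np.array([455.5,-339.5]);print(p)
ctrl.servo_line([p[0],p[1],340],150)
ctrl.servo_line([p[0],p[1],205],110)
set_gripper(20,35)
print('gap',sensors.get_finger_gap(),sensors.get_gripper_force(),sensors.get_tool_pos(),sensors.get_contact_force())
ctrl.servo_line([p[0],p[1],340],150)
print('gap',sensors.get_finger_gap(),np.round(sensors.get_joints(),2))
ctrl.move_pose([455,-37,340],[np.pi,0,0])
f=grab('wrist','w2.png');print(np.round(sensors.get_joints(),2),sensors.get_finger_gap(),sensors.get_time(),sensors.get_contact_force())
E
```

```text
[ 457.4 -337.9   72. ]
[ 456.85607501 -338.41318994   72.        ]
gap 29.319940555663283 34.471637941896915 [ 457.06550607 -338.5429907   205.58735837] [-0.79612208  0.46923535  3.90703032]
gap 29.870649997815146 [ 0.59  0.41 -0.02  1.86  0.01  0.87 -1.  ]
[ 0.14  0.24 -0.14  2.11  0.05  0.79 -1.61] 29.45627746145231 9.8583 [ 0.12987292 -1.73634868  0.31953063]
```

View pics/w2.png

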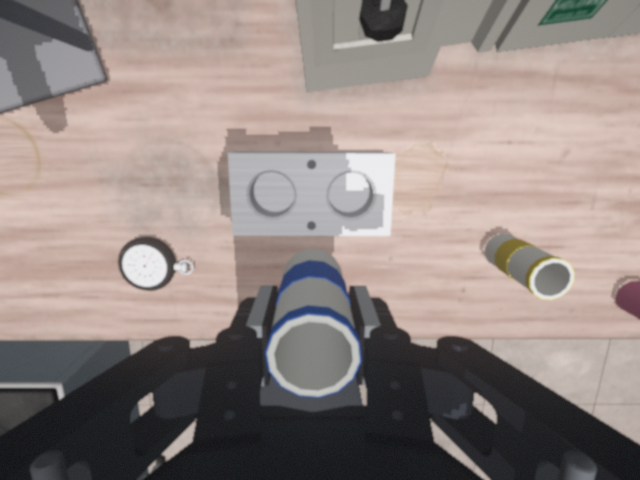

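The wrist view shows the left nest rim at about (273,192), the right at about (350,192), and the held tube's rim at about (313,352).

```bash
python3 - <<'E'
from h import *
f=grab('wrist')
L=onplane(f,(273,192),34);Rr=onplane(f,(350,192),34);print('L',L.round(1),'R',Rr.round(1),'d',np.linalg.norm(L-Rr))
c=[onplane(f,p,34) for p in((229,152),(394,153),(391.5,236),(234,236))];print(np.round(c,1))
print('dots',onplane(f,(311.5,164),34).round(1),onplane(f,(311.5,225),34).round(1))
tcp=np.array(sensors.get_tool_pos());print('tcp',tcp,sensors.get_orientation());print('held rim',onplane(f,(313.5,352),tcp[2]-154.7+22).round(1))
t=grab('top')
g=cv2.resize(t['frame'][245:292,285:355],None,fx=8,fy=8);gray=cv2.cvtColor(g,cv2.COLOR_BGR2GRAY)
E
```

```text
L [484.1  -8.7  34. ] R [484.  -66.4  34. ] d 57.71920833086384
[[513.4  22.4  34. ]
 [512.3 -97.8  34. ]
 [449.7 -99.4  34. ]
 [450.1  22.6  34. ]]
dots [504.6 -37.7  34. ] [458.7 -37.5  34. ]
tcp [455.31864674 -38.41924387 339.89112729] [ 3.14126709e+00  3.87419029e-06 -2.62579711e-03]
held rim [457.8 -38.6 207.2]
```

```bash
python3 - <<'E'
from h import *
ctrl.move_pose([481,-7.6,275],[np.pi,0,0])
ctrl.servo_line([481,-7.6,244],80)
f=grab('wrist','w3.png');print(sensors.get_tool_pos(),sensors.get_contact_force())
c=f['frame'][100:400,160:460];a=cv2.resize(c,(600,600),interpolation=cv2.INTER_CUBIC);cv2.imwrite('pics/w3c.png',a)
for z,n in((34,'nest'),):
    for th in (0,45,90,-45,-90):
        print(n,th,proj(f,[481.4+17*np.cos(np.radians(th)),-7.6+17*np.sin(np.radians(th)),z]).round(1))
for th in (0,45,-45): print('tube bottom',th,proj(f,[481+15*np.cos(np.radians(th)),-7.6+15*np.sin(np.radians(th)),39.5]).round(1))
E
```

```text
[481.20798621  -7.77850828 244.51765155] [ 0.76180907 -0.67665612 -0.4794226 ]
nest 0 [312.3 240.9]
nest 45 [288.8 250.3]
nest 90 [279.7 272.4]
nest -45 [335.8 250.3]
nest -90 [345.1 272.4]
tube bottom 0 [312.3 248.6]
tube bottom 45 [291. 257.]
tube bottom -45 [333.6 257. ]
```

View pics/w3c.png

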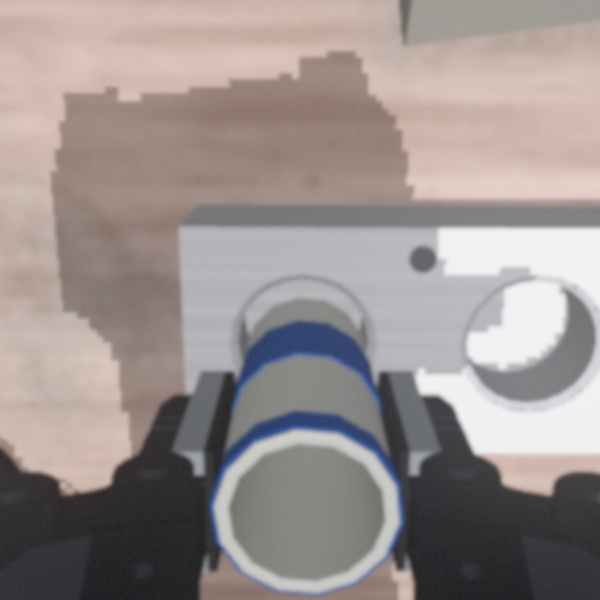

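The close view shows the tube's bottom edge at (312,249) and the nest's edge at (312,238). The tube is centred in y but needs about 1.3 mm more in +x.

```bash
python3 - <<'E'
from h import *
x,y=482.2,-7.6
ctrl.servo_line([x,y,244],60)
for z in (236,230,225,220,217.5,216,215,214):
    ctrl.servo_line([x,y,z],40)
    F=np.array(sensors.get_contact_force());print(z,sensors.get_tool_pos()[2].round(1),F.round(1))
    if F[2]>8 : break
grab('wrist','w4.png')
E
```

```text
236 235.6 [-0.4 -1.1 -0.5]
230 229.7 [ 0.5  0.1 -1. ]
225 224.7 [ 0.4 -0.2  0. ]
220 219.7 [-0.2  0.2 -0.7]
217.5 217.4 [ 0.6 -0.9 -1. ]
216 215.9 [ 0.3 -0.4 -0.6]
215 215.5 [-0.8  0.4  5.6]
214 215.4 [-3.5 -0.5 15.9]
```

```bash
cat > pip.py <<'E'
from h import *
yaw=np.radians(14.7);xs=np.array([np.cos(yaw),np.sin(yaw),0]);ys=np.array([-np.sin(yaw),np.cos(yaw),0]);zs=np.array([0,0,1.])
ax=lambda L:-np.sin(np.radians(L))*xs+np.cos(np.radians(L))*zs
def ori(L):
    a=ax(L);return rpy(np.c_[-np.cross(ys,a)*-1,-ys,-a])
B=np.array([500,246.6,186.5])
H=154.7
E
python3 - <<'E'
from pip import *
set_gripper(48)
ctrl.servo_line([482.2,-7.6,340],150)
a=ax(43)
f=grab('wrist','w5.png')
print('rpy',ori(43),ori(0))
for d in(0,80,110):
    p=B-42*a+(H+d)*a;q=kinematics.inverse_kinematics(p,ori(43));print(d,p.round(),None if q is None else np.round(q,2))
M=B-106*a;b=ax(40)
for d in(15,120): 
    p=M+(64+d+H)*b;q=kinematics.inverse_kinematics(p,ori(40));print('draw',d,p.round(),None if q is None else np.round(q,2))
q=kinematics.inverse_kinematics([482,-7.6,420],ori(0));print(np.round(q,2))
print(np.round(sensors.get_joints(),2),sensors.get_time())
h=cv2.resize(f['frame'],None,fx=1,fy=1)
E
```

```text
rpy [ 3.14159265 -0.75049158  0.2565634 ] [3.14159265 0.         0.2565634 ]
0 [426. 227. 269.] [-1.2   0.41  0.67  2.36  3.06  0.26  1.25]
80 [373. 213. 327.] [-1.09  0.13  0.43  2.43  2.02  0.26  2.34]
110 [353. 208. 349.] [-0.71  0.06 -0.01  2.43  1.69  0.31  2.66]
draw 15 [425. 227. 288.] [-1.    0.31  0.43  2.33  2.46  0.18  1.91]
draw 120 [359. 210. 368.] None
[ 0.14  0.18 -0.22  1.97  0.05  0.99 -1.41]
[ 0.09  0.28 -0.16  2.06  0.06  0.81 -1.68] 14.8083
```

View pics/w5.png

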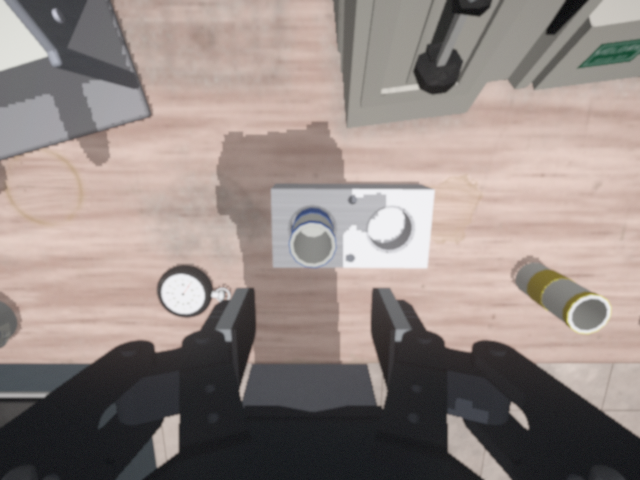

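The tube stands upright in the left nest, with its rim at about (312,244). A fully end-on grasp of the pipette comes close to the joint limits, so I'll check tool leans that are less steep than the pipette's.

```bash
python3 - <<'E'
from pip import *
f=grab('wrist');print('rim',onplane(f,(312.5,244),82).round(1),sensors.get_tool_pos())
a=ax(43);P=B-42*a;M=B-106*a;b=ax(40)
print('P',P.round(1))
def show(n,p,o):
    q=kinematics.inverse_kinematics(p,o);print(n,np.round(p),None if q is None else np.round(q,2))
for T in(20,27):
    print('T',T)
    for d in(0,90): show(d,P+(H+d)*ax(T),ori(T))
    for d in(15,120): show('draw%d'%d,M+(64+d)*b+H*ax(T-3),ori(T-3))
    L=T-43
    for yw in (14.7,45,70):
        c,s_=np.cos(np.radians(yw)),np.sin(np.radians(yw));R=Rn.from_euler('z',yw-14.7,degrees=True).as_matrix()
        Ru=R@Rn.from_euler('xyz',ori(L)).as_matrix()
        for z in(78,130): show('up%d'%yw,np.array([482,-8,z+174])-H*Ru[:,2],rpy(Ru))
E
```

```text
rim [483.4  -7.4  82. ] [481.83839705  -7.60955294 338.9684257 ]
P [527.7 253.9 155.8]
T 20
0 [477. 240. 301.] [-0.44  0.36 -0.13  2.08  0.4   0.4  -2.22]
90 [447. 233. 386.] [-0.28  0.2  -0.33  2.07  0.33  0.58 -2.16]
draw15 [477. 241. 317.] [-0.37  0.35 -0.21  2.05  0.34  0.49 -2.16]
draw120 [412. 223. 398.] [-0.25  0.13 -0.38  2.11  0.25  0.64 -2.11]
up14 [540.   7. 394.] [ 0.06  0.41 -0.19  1.76  0.12  1.39 -1.5 ]
up14 [540.   7. 446.] [ 0.06  0.36 -0.2   1.7   0.12  1.49 -1.48]
up45 [525.  35. 394.] [ 0.03  0.37 -0.27  1.81  0.31  1.33 -1.16]
up45 [525.  35. 446.] [ 0.04  0.32 -0.28  1.76  0.29  1.43 -1.12]
up70 [503.  49. 394.] [ 0.03  0.32 -0.35  1.9   0.45  1.23 -0.87]
up70 [503.  49. 446.] [ 0.05  0.26 -0.35  1.84  0.42  1.33 -0.81]
T 27
0 [460. 236. 294.] [-0.65  0.34  0.08  2.17  0.56  0.22 -2.41]
90 [420. 226. 374.] [-0.24  0.16 -0.39  2.17  0.56  0.43 -2.4 ]
draw15 [460. 236. 311.] [-0.49  0.31 -0.09  2.13  0.5   0.33 -2.33]
draw120 [395. 219. 391.] [-0.19  0.1  -0.45  2.18  0.41  0.51 -2.27]
up14 [523.   3. 401.] [ 0.08  0.34 -0.2   1.82  0.11  1.26 -1.48]
up14 [523.   3. 453.] [ 0.09  0.29 -0.2   1.77  0.1   1.37 -1.47]
up45 [512.  22. 401.] [ 0.08  0.32 -0.28  1.86  0.26  1.22 -1.1 ]
up45 [512.  22. 453.] [ 0.09  0.26 -0.29  1.81  0.24  1.32 -1.07]
up70 [497.  32. 401.] [ 0.1   0.28 -0.35  1.92  0.36  1.14 -0.77]
up70 [497.  32. 453.] [ 0.11  0.22 -0.36  1.87  0.32  1.25 -0.72]
```

```bash
python3 - <<'E'
from pip import *
a=ax(43);P=B-42*a;T=20
ctrl.move_pose(P+(H+90)*ax(T),ori(T))
set_gripper(50,60)
f=grab('wrist','w6.png');print(sensors.get_tool_pos(),sensors.get_time())
g=f['frame'].copy()
for n,p in(('P',P),('button',B+5*a),('M',B-106*a),('hook',B-26*a+41*np.cross(ys,a))):
    u=proj(f,p);print(n,u.round(1));cv2.circle(g,tuple(int(v) for v in u),3,(0,0,255),1)
cv2.imwrite('pics/w6m.png',g)
E
```

```text
[447.28150693 231.56162512 385.451478  ] 16.1417
P [310.2 253.2]
button [309.9 313.2]
M [310.4 197.4]
hook [309.5 212.1]
```

View pics/w6m.png

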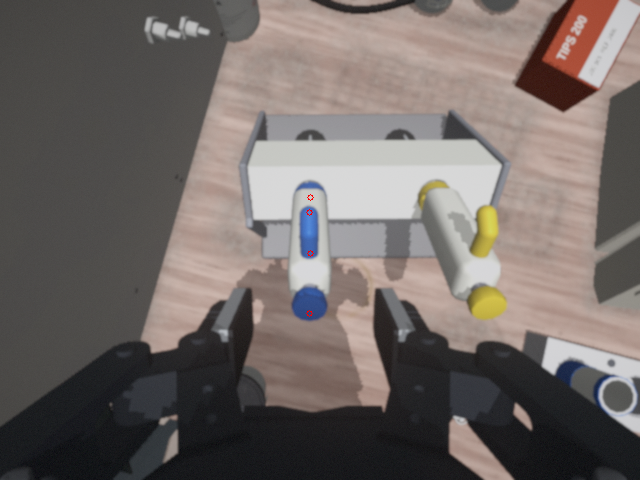

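The overlay lines up sideways to within about 1 px. The button sits about 8 px further out than predicted, which is 1–3 mm and within the grasp tolerance. Grasping now.

```bash
sed -i 's/B=np.array(\[500,246.6/B=np.array([501.3,246.9/' pip.py; python3 - <<'E'
from pip import *
a=ax(43);P=B-42*a;T=20;M=B-106*a;b=ax(40)
ctrl.servo_line(P+(H+90)*ax(T),150)
for d in(30,0):
    ctrl.servo_line(P+(H+d)*ax(T),90);F=np.array(sensors.get_contact_force());print(d,F.round(1))
    if np.linalg.norm(F)>12: raise SystemExit('contact')
set_gripper(15,60)
print('gap',sensors.get_finger_gap(),sensors.get_gripper_force(),np.array(sensors.get_contact_force()).round(1),sensors.get_tool_pos(),(P+H*ax(T)).round(1))
ctrl.servo_line(M+(64+15)*b+H*ax(T-3),40,ori(T-3))
print(np.array(sensors.get_contact_force()).round(1),sensors.get_finger_gap())
for d in(40,70,100,130):
    ctrl.servo_line(M+(64+d)*b+H*ax(T-3),80)
    print(d,np.array(sensors.get_contact_force()).round(1),sensors.get_finger_gap())
grab('scene','s2.png');grab('wrist','w7.png');print(sensors.get_time())
s=cv2.imread('pics/s2.png')[60:260,180:400];w=cv2.imread('pics/w7.png');cv2.imwrite('pics/c2.png',np.hstack([cv2.resize(s,(400,364)),cv2.resize(w,(400,300))[:, :] if 0 else cv2.copyMakeBorder(cv2.resize(w,(400,300)),0,64,0,0,0)]))
E
```

```text
30 [ 0.6 -0.1  0.6]
0 [ 1.1 -0.3 -0. ]
gap 23.493479887721097 58.56125056743622 [-1.9  0.1  3.1] [477.79221259 240.94707152 301.73756044] [477.8 240.7 301.2]
[1.6 0.  1. ] 23.229913267377935
40 [0.2 0.4 1.5] 23.367787786422593
70 [-0.2 -0.2 -0.7] 23.14735308013691
100 [-0.2 -0.2  0.2] 23.340050120718033
130 [-0.4  0.2 -0.5] 23.425357592254322
20.725
```

View pics/c2.png

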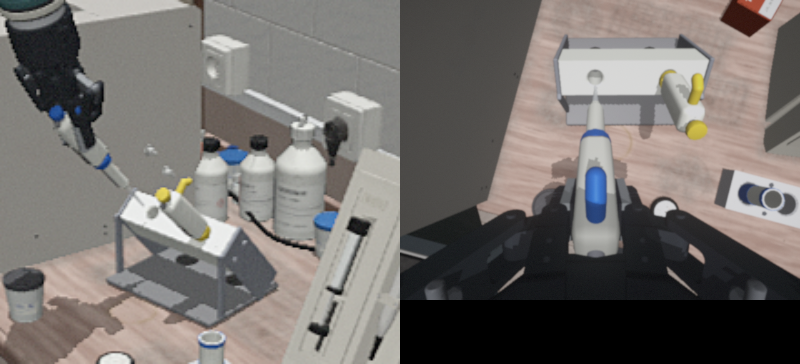

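The pipette is fully out of the stand and held straight. The empty bore is visible and the yellow pipette hasn't moved. Next I'll raise it, turn it upright and go above the tube.

```bash
cat >> pip.py <<'E'
def upR(yw,L=-23): return Rn.from_euler('z',yw-14.7,degrees=True).as_matrix()@Rn.from_euler('xyz',ori(L)).as_matrix()
def up(P,yw=45,L=-23):
    R=upR(yw,L);return np.array(P,float)-H*R[:,2],rpy(R)
E
python3 - <<'E'
from pip import *
p=np.array(sensors.get_tool_pos());ctrl.servo_line(p+[0,0,95],200)
ctrl.move_pose(*up([430,90,410]))
ctrl.move_pose(*up([483,-7.6,320]))
ctrl.hold(0.3)
print(sensors.get_finger_gap(),sensors.get_time(),sensors.get_tool_pos(),up([483,-7.6,320]))
f=grab('scene','s3.png');w=grab('wrist','w8.png')
for n,g in(('s',f),('w',w)): print(n,'tip',proj(g,[483,-7.6,146]).round(1),'rim',proj(g,[483,-7.6,82]).round(1),'P',proj(g,[483,-7.6,320]).round(1))
u=proj(f,[483,-7.6,146]).astype(int);c=f['frame'][u[1]-130:u[1]+70,u[0]-80:u[0]+80];c=cv2.resize(c,(400,500))
print('crop origin',u-[80,130]);cv2.imwrite('pics/c3.png',np.hstack([c,cv2.copyMakeBorder(cv2.resize(w['frame'][60:480,100:436],(400,500)),0,0,0,0,0)]))
E
```

```text
23.30690206830545 23.05 [525.54283552  36.19421923 463.28133071] (array([525.74185115,  35.14185115, 462.40210083]), array([3.14159265, 0.40142573, 0.78539816]))
s tip [295.8 217.5] rim [295.7 244.5] P [296.3 135.8]
w tip [314.  138.5] rim [313.7 109.2] P [315.6 325.4]
crop origin [215  87]
```

View pics/c3.png

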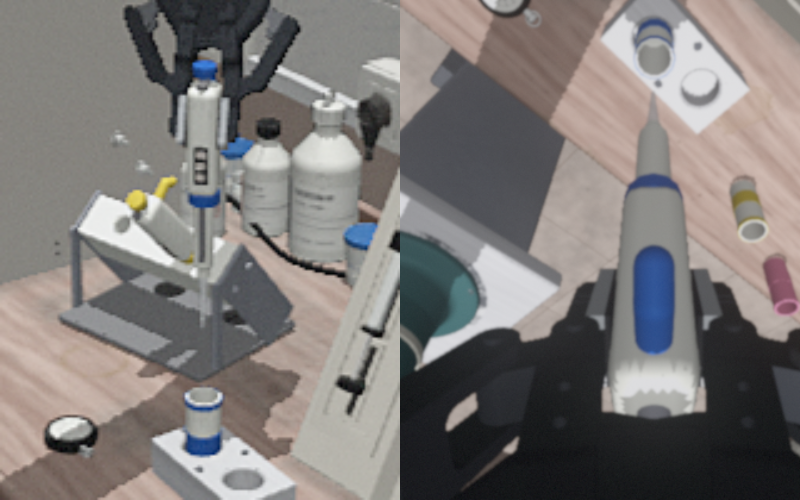

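The pipette is vertical. Its tip is at scene px (295.8,218) and wrist px (312,140), above the rim at scene px (296,246) and wrist px (314,107). That calls for a sideways correction of about 1.3 mm before lowering it.

```bash
python3 - <<'E'
from pip import *
t=[483.9,-8.5]
for z in(320,275,250,236):
    ctrl.servo_line(up([*t,z])[0],80);F=np.array(sensors.get_contact_force());print(z,F.round(1),sensors.get_finger_gap())
    if np.linalg.norm(F)>8: break
ctrl.hold(0.6)
s=grab('scene','s4.png');w=grab('wrist','w9.png');print(sensors.get_time(),np.abs(sensors.get_qvel()).max(),np.array(sensors.get_contact_force()).round(1))
cv2.imwrite('pics/c4.png',np.hstack([cv2.resize(s['frame'][150:310,232:360],(400,500),interpolation=cv2.INTER_CUBIC),cv2.resize(w['frame'][60:260,230:390],(400,500),interpolation=cv2.INTER_CUBIC)]))
E
```

```text
320 [1.1 0.2 0.1] 23.310581705641912
275 [-0.2  0.3 -0.3] 23.07447325966229
250 [0.4 0.  0. ] 23.25913359659779
236 [-0.8 -0.1 -0.4] 23.202064424845844
25.6 0.0016333463689030448 [ 0.6 -0.2 -0.7]
```

View pics/c4.png

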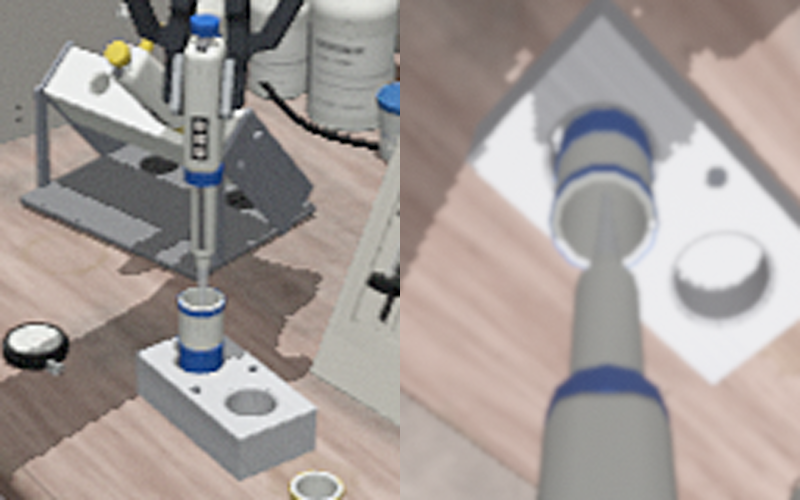

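The tip is inside the tube's mouth, centred sideways in both views. Wrist px is about (312,136) against a rim centred at about (312,147), contact force is near zero and the arm is still. Handing in.

```bash
python3 -c "
from h import *
print(workorder.close_job())"
```

```text
the job is handed in; nothing more can be done
None
```

I handed the job in after about 26 s of robot time: the blue tube is upright and fully home in the left nest, and the gripper is holding the blue pipette upright and still with its tip about 20 mm into the tube's mouth, touching nothing; I don't have the judge's verdict.

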